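# Swing a frame arm into line in the drilling jig

### The arm

A 6-joint arm with a two-finger parallel gripper is mounted at the origin on the work surface. World frame = base frame: x ahead of the robot, y to its left, z up, the work surface at z = 0. Lengths are in m, angles in degrees, forces in N, time in s.
With the tool pointing down it reaches from about 0.3 to 0.75 m from the base axis. Payload 8.5 kg.
Tool frame: the origin (TCP) lies midway between the tips of the shut fingers; the grasp point (between the pads) lies 19 mm behind it; y points along the fingers, x is the direction in which the jaws open and shut, and the axes are right-handed (so a half turn about y gives the same grasp; the last joint's range is limited). The gripper opens to 85 mm and grips with 20 to 120 N. Pads are 22 mm wide; open, the fingers measure 114 mm over their backs; the gripper's body (76 mm by 85 mm) begins 54 mm behind the grasp point. The pads swing forward as they close: fully open they stand 13 mm farther back than shut.
Start: joints at [-80.919, 21.807, 74.336, -0, 83.858, -12.336], TCP at [0.201, -0.512, 0.231] pointing down, gripper open.
Joint ranges: [-178.18, 178.18], [-50.72, 133.34], [12.68, 142.11], [-81.47, 261.47], [9.98, 163.14], [-165.26, 165.26]. Speed limits (degrees/s): [136.94, 136.94, 180, 180, 180, 180].

### API

Orientations are given as a 3x3 rotation matrix whose columns are the frame's x, y, z axes.
In Python, from rig import env gives the robot as it stands.
- The arm moves only by the tool carry_out, never from a script. Its argument "plan" is a list of rows, each a list of 3 entries, a list of its own where there are three numbers: the shift along the tool's x, y, z in m, then the turn, a rotation vector about the tool's x, y, z in degrees, then the finger opening in m, from 0 to 0.0854. In form: [[[dx, dy, dz], [ax, ay, az], jaw], ...]. A call has 1 to 8 rows; each row shifts and turns the commanded pose from where the row before left it, along the tool's axes as they then stand; what a row does not reach is not made up. A row lasts 1/8 s, in which the tool goes at most 62.5 mm and 10.7 degrees, less where a joint would pass 70% of its speed; a pose out of reach is approached as far as the arm can. A call is refused whole if a number of a shift passes 0.0625 or a number of a turn 10.7, either way. A call with a gripper value outside its range is refused whole. The fingers move at their own pace and stop on an object; "force" is the grip in N (left out, the last holds). Time passes only in rows, so rows that do not move let the fingers close. It gives the time, the measured TCP pose, the force and the opening at its end, in the units of the state.
- env.observe(): the state, without advancing time (a new reading comes with each control period).
- env.get_image(name): name is "scene" or "top" or "wrist"; returns a dict with "image" (400x640x3 uint8, red, green, blue), "vfov" (degrees; the focal length in pixels is half the picture's height over the tangent of half this angle, whatever the lens; pixels are square), "cx", "cy" (the principal point, pixels), "k1" (the pictures are not rectified: a ray, as slopes to the right and down, at radius r is drawn at 1 + k1 r^2 times it, then the intrinsics apply), "rvec" (rotation vector, rad) and "tvec" (3), from world to camera coordinates, as OpenCV has them; the wrist camera has in their place "tool_from_camera" (4x4, takes a point from camera to tool coordinates, whose origin is the TCP and whose axes are the tool frame's). Camera axes: x right, y down, z forward; pixel columns grow to the right and rows downward; lengths in m; the calibration is good to about 2 mm. A picture is of the moment at which its call begins: read the wrist's pose just before it. There is no depth.
- env.close_job(): hands the job in, once; it reports no verdict.
Trained networks look in a picture, given as the dict that the camera call returned (one of the last four; its "shot" number tells which), for a name from the list of things; names that differ only in an ending like _2 or _b are one class to them, and where a whole thing is asked for, a point or a joint stands for the part that bears it (a point fixed in the world has none). Each returns a list of dicts, best first, with "conf" (0 to 1); they miss things now and then, are a little off and sometimes report something else, mostly with a low value. They report only what shows in the picture. A call takes as long as a camera call. They do not tell look-alikes from the thing itself.
- env.outline_of(target, picture): "mask" (400x640 bool, what is visible of it) and "pixel" ([row, column] in pixels, amid what is visible of it).
The state is a dict: "time_s": time; "q": joint angles; "qvel": joint speeds; "joint_efforts": joint torques, N m; "position": TCP position; "tool_rot": TCP orientation; "ft_force": force on the tool from outside, world axes, zero at the start; "wrist_torque": the same for the moment, N m; "grip_width": finger opening in m.
Only numpy, scipy, OpenCV 4.12 (cv2) and the standard library are available. Lean on these libraries where they do the work, as an engineer would, in place of code of your own. Each camera call takes 0.05 s, during which the arm holds its last target.

### The job

Set the spare frame arm up in the jig: while it is still swung out at an angle, slide its fork fully home on the post, then pivot it about the post until it lies in line against the rubber stop. Bed it with a steady push of about 8 N on the stop for a second (the stop must never take more than 15 N, the post never more than 25 N), then let go and leave it lying there, fork home and in line. Leave the other parts where they are.

Things in the scene. Friction and masses are not known exactly. Their poses are not given: they have to be found in the camera images.
- spar: the loose frame arm: a bare aluminium bar, 20 mm wide, 22 mm tall, with a forked root, 0.11 to 0.22 kg, lying flat on the plate. Its x axis runs from fork to plain end (at x = +171 mm), z up. Origin: on the underside, where the post's axis is when the fork is fully home
- spar_mid (a point): centre of the frame arm's bar: half-way up (11 mm above its underside), 90 mm along from the fork's centre; a good place to grip across the 20 mm width
- spar_fork (a point): centre of the fork slot, half-way up the frame arm; on the post's axis (seen from above) when fully home. Measured along the arm from here: slot bottom at +6.5 mm, prongs reach -12 mm, then flare out to -21 mm. Slot 15 mm wide, prongs 27 mm over the outside, flares 40 mm
- jig: flat dark waxed steel jig plate, fixed, 270 x 220 x 6 mm, on the cork. Origin on its underside; it spans x -135 to +135 mm, y -65 to +155 mm, top at z = 6 mm. Its x axis is the line the frame arm is to lie along, from post towards stop (a thin white line); +y is the side on which the arm starts, swung out by 24 to 39 degrees
- post: fixed upright round steel post, 12 mm diameter, 34 mm tall, at x = -100 mm, y = 0 of the jig plate. Origin: its foot on the plate's top; axes as the jig's
- stop: sprung stop on the plate, 44 mm wide, 26 mm tall. Origin: centre of its fixed foot, on the plate's top, 150 mm along the line from the post and 45 mm to its -y side; axes as the jig's. Its block carries a black rubber-faced pad (30 mm wide, 3 to 21 mm above the plate) that faces +y and meets the arm's side when the arm is about in line
- stop_face (a point): nominal centre of the stop pad's face, on the fixed foot's frame (35 mm to +y of its origin). The real face is up to 7 mm nearer or farther, clamped by eye and not measured: find it by feel. The pad yields about 1 mm per 6 N and springs back. A square push on the arm opposite the pad, 150 mm from the post, goes wholly to the pad, less 1 to 2 N of sliding friction
- motor: bystander, loose: short copper-coloured brushless motor, 28 mm across, 30 mm tall with its shaft, standing on the plate; origin in the middle of its underside
- cam_mount: bystander, loose: translucent purple camera mount, a 34 mm square foot with two cheeks, 30 mm tall, on the cork; origin in the middle of its underside
- receiver: bystander, loose: flat black plastic receiver housing, 46 x 26 x 13 mm, on the cork beyond the plate; origin in the middle of its underside
- fuse_holder: bystander, loose: green glass fuse holder on a black foot, 56 x 22 x 27 mm, on the cork beyond the plate; origin in the middle of its underside
- driver: bystander, loose: screwdriver, 160 mm long, lying on the cork beside the plate
- bearing: bystander, loose: steel ring, 40 mm across, 12 mm tall, lying on the cork; origin in the middle of its underside
- prop_nut: bystander, loose: small turned steel prop nut, 20 mm across, 22 mm tall, standing on the plate near the stop; origin in the middle of its underside
There are look-alikes about, which are no part of the job. There is more than one size of the spar; the job needs the smallest.

How it is judged:
By the outcome, as a careful person would: the job done as asked, in the order asked, and still so for the second after the job is handed in, with the robot touching nothing.
It also fails if it takes over 58 s, if anything falls off the work surface, if the arm or the gripper's body presses on something with over 40 N, if the wrist force passes 120 N, or if a joint passes its speed limit or range.

## Working session

There is one attempt and no reset: what is moved stays moved. The work goes in short steps, Python scripts to look and compute and a tool call to move; the robot and the scene stay as the last step left them, time stands still between calls to the robot, and variables do not carry over. Pictures are saved under pics/ and viewed, and the job is handed in when it is done.

Besides the shell and the picture viewer there is one more tool, called after "Call:" as name(argument=value, ...) on one line, values as JSON. carry_out: Moves the arm, as the interface text tells. Its arguments: {"type":"object","properties":{"plan":{"type":"array","items":{"type":"array"}},"force":{"type":"number"}},"required":["plan"]}

```bash
ls; mkdir -p pics; cat > h.py <<'E'
import numpy as np, cv2
from rig import env
def snap(name,fn=None):
    p=env.get_image(name)
    if fn: cv2.imwrite('pics/'+fn,p['image'][:,:,::-1])
    return p
E
python3 - <<'E'
from h import *
s=env.observe()
print({k:np.round(v,3).tolist() for k,v in s.items()})
for n in ['scene','top']:
    p=snap(n,n+'1.png'); print({k:v for k,v in p.items() if k!='image'})
    for t in ['spar','spar_mid','spar_fork','jig','post','stop','stop_face','motor','prop_nut']:
        for d in env.outline_of(t,p)[:4]: print(t,round(d['conf'],2),np.round(d['pixel'],1),d['mask'].sum())
E
```

```text
pics
{'time_s': 0.0, 'q': [-80.919, 21.842, 74.385, -0.001, 83.858, -12.336], 'qvel': [-0.053, 0.104, -0.027, -0.027, 0.076, -0.009], 'joint_efforts': [-0.001, -44.846, -23.128, -0.0, 0.005, 0.0], 'position': [0.201, -0.512, 0.231], 'tool_rot': [[0.365, -0.0, 0.931], [-0.931, 0.001, 0.365], [-0.001, -1.0, 0.0]], 'ft_force': [0.245, -0.845, -0.363], 'wrist_torque': [0.027, 0.028, -0.033], 'grip_width': 0.085}
{'vfov': 49.978603575587805, 'cx': 321.1664030983157, 'cy': 195.02206303588366, 'k1': -0.07759455571744298, 'rvec': array([ 1.97906048,  1.07637754, -0.52554179]), 'tvec': array([-0.28044645, -0.19327798,  1.24966631]), 'shot': 1}
spar 0.82 [204.2 135. ] 2545
spar 0.77 [232.1 307.2] 803
spar 0.66 [142.1 339.8] 1152
spar_mid 0.87 [227.7 307.6] 822
spar_mid 0.84 [204.7 135.8] 2483
spar_mid 0.82 [146.8 338.2] 1169
spar_mid 0.23 [245.6 362.3] 594
spar_fork 0.94 [144.1 340.5] 1307
spar_fork 0.89 [202.  134.7] 2361
spar_fork 0.63 [231.3 306.8] 908
jig 0.86 [248.  314.5] 8626
post 0.69 [269.4 289.2] 85
post 0.62 [333.9 275.1] 376
post 0.59 [230.5 378.9] 68
post 0.43 [231.3 306.1] 873
stop 0.89 [245.  362.1] 573
stop_face 0.93 [241.9 360.4] 544
stop_face 0.32 [250.4 310.6] 8462
motor 0.52 [238.2 247.1] 241
{'vfov': 48.79534478845039, 'cx': 317.13590126316694, 'cy': 196.64078272862852, 'k1': 0.03887394585641595, 'rvec': array([ 2.19366951, -2.20238779,  0.07667228]), 'tvec': array([0.03773637, 0.47039055, 1.15770548]), 'shot': 2}
spar 0.96 [181.7 344.5] 571
spar 0.87 [274.3 245.4] 1172
spar 0.62 [281.8 447. ] 898
spar_mid 0.85 [278.3 246.9] 1200
spar_mid 0.65 [179.3 346.7] 543
spar_mid 0.59 [279.9 447.1] 1064
spar_fork 0.97 [175.8 346.5] 527
spar_fork 0.97 [276.6 246.1] 1282
spar_fork 0.86 [279.  446.5] 1050
jig 0.9 [170.3 343.9] 6924
stop 0.78 [139.9 327. ] 255
stop_face 0.74 [138.9 325.3] 287
stop_face 0.59 [163.9 271.9] 379
motor 0.56 [192.2 389.5] 94
prop_nut 0.61 [145.8 301.7] 43
```

View pics/scene1.png

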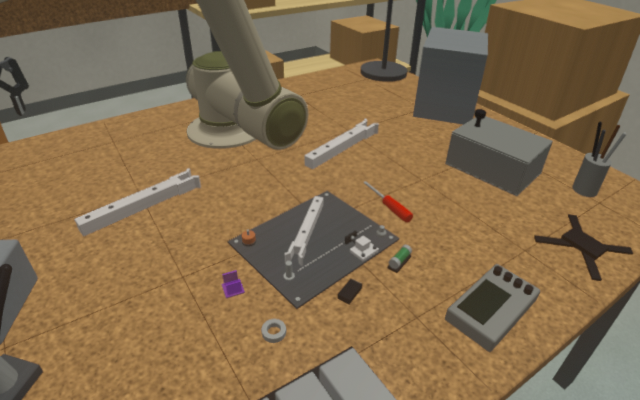

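View pics/top1.png

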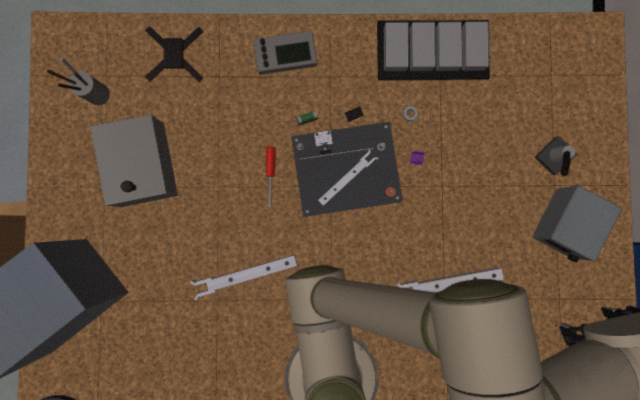

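```bash
python3 - <<'E'
import cv2
a=cv2.imread('pics/top1.png')[90:240,250:450]
cv2.imwrite('pics/top1c.png',cv2.resize(a,None,fx=4,fy=4,interpolation=cv2.INTER_CUBIC))
E
```

```text
(no output)
```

View pics/top1c.png

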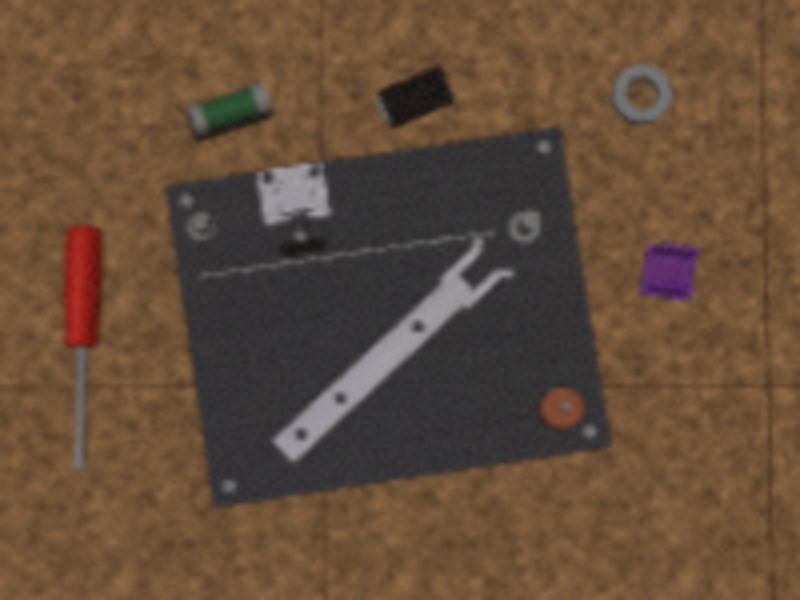

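The spar at top (346,178), on the plate, is the candidate. The other two, at top (245,276) and (450,280), lie on the cork and look longer. I'll measure all three and the jig pose.

```bash
cat >> h.py <<'E'
def K(p):
    f=200/np.tan(np.radians(p['vfov'])/2); return np.array([[f,0,p['cx']],[0,f,p['cy']],[0,0,1.]]),np.array([p['k1'],0,0,0,0.])
def wc(p,s=None):
    """R,t world->cam"""
    if 'rvec' in p: return cv2.Rodrigues(np.array(p['rvec']))[0],np.array(p['tvec'])
    T=np.eye(4);T[:3,:3]=s['tool_rot'];T[:3,3]=s['position'];W=np.linalg.inv(T@np.array(p['tool_from_camera']));return W[:3,:3],W[:3,3]
def unproj(p,uv,z,s=None):
    k,d=K(p);R,t=wc(p,s)
    n=cv2.undistortPoints(np.array(uv,float).reshape(-1,1,2),k,d).reshape(-1,2)
    c=-R.T@t; r=np.c_[n,np.ones(len(n))]@R
    return c+r*((z-c[2])/r[:,2])[:,None]
def proj(p,X,s=None):
    k,d=K(p);R,t=wc(p,s)
    return cv2.projectPoints(np.array(X,float).reshape(-1,3),cv2.Rodrigues(R)[0],t,k,d)[0].reshape(-1,2)
E
python3 - <<'E'
from h import *
p=snap('top')
cr=np.array([[168,187],[558,128],[610,447],[213,505]])/4+[250,90]
X=unproj(p,cr,0.006);print(X,np.linalg.norm(np.roll(X,-1,0)-X,axis=1))
for d in env.outline_of('jig',p)[:1]:
    q=unproj(p,np.argwhere(d['mask'])[:,::-1],0.006)[:,:2]; print(cv2.minAreaRect((q*1000).astype(np.float32)))
for d in env.outline_of('spar',p)[:3]:
    q=unproj(p,np.argwhere(d['mask'])[:,::-1],0.022)[:,:2]; print(d['pixel'],cv2.minAreaRect((q*1000).astype(np.float32)))
P=lambda a,z:unproj(p,np.array(a)/4+[250,90],z)
print('post',P([[525,227]],.025),'plain end, fork',P([[285,450],[460,290],[480,240],[512,272]],.028),'motor',P([[563,408]],.03),'nut',P([[201,226]],.02),'stop',P([[293,193]],.03))
E
```

```text
[[ 0.63253939  0.10268901  0.006     ]
 [ 0.67198782 -0.16036142  0.006     ]
 [ 0.45645411 -0.19234938  0.006     ]
 [ 0.41876292  0.0730041   0.006     ]] [0.26599193 0.21789449 0.26801698 0.21582765]
((546.1183471679688, -44.53273010253906), (221.3994903564453, 271.5238342285156), 8.196767807006836)
[281.2, 449.5] ((247.19143676757812, -310.8355407714844), (36.72779846191406, 272.6200866699219), 9.250502586364746)
[178.3, 347.0] ((518.019287109375, -44.78584289550781), (29.977630615234375, 191.58767700195312), 44.80154037475586)
[275.9, 245.0] ((265.7281799316406, 224.0906524658203), (47.274539947509766, 276.8599548339844), 14.935994148254395)
post [[ 0.60156254 -0.13432185  0.025     ]] plain end, fork [[ 0.4542713   0.02533397  0.028     ]
 [ 0.55937226 -0.09050841  0.028     ]
 [ 0.59250845 -0.10403782  0.028     ]
 [ 0.57118994 -0.1249242   0.028     ]] motor [[ 0.48106469 -0.15699916  0.03      ]] nut [[0.60367442 0.0802173  0.02      ]] stop [[0.62372838 0.01928773 0.03      ]]
```

```bash
cat >> h.py <<'E'
from scipy.spatial.transform import Rotation as Ro
def rows(target,yaw,n,jaw,start=None):
    """n equal rows from present measured pose to position target, tool down with jaw x at yaw deg"""
    s=env.observe(); p0=np.array(s['position']);R=np.array(s['tool_rot'])
    if start is not None: p0=np.array(start[0]);R=Rt(start[1])
    Rn=Rt(yaw); rv=(Ro.from_matrix(R.T@Rn)).as_rotvec()
    out=[];
    for i in range(n):
        d=R.T@((np.array(target)-p0)/n)
        out.append([np.round(d,4).tolist(),np.round(np.degrees(rv/n),2).tolist(),jaw])
        p0=p0;R=R@Ro.from_rotvec(rv/n).as_matrix()
    import json;print(json.dumps(out))
def Rt(yaw):
    a=np.radians(yaw);x=np.array([np.cos(a),np.sin(a),0]);y=np.array([0,0,-1.]);return np.c_[x,y,np.cross(x,y)]
E
python3 - <<'E'
from h import *
p=env.get_image('wrist');print(p['tool_from_camera'],p['vfov'],p['k1'])
rows([.46,-.06,.26],42.5,12,.085)
E
```

```text
[[ 9.99999887e-01  2.64220269e-04 -3.95128073e-04 -7.66385140e-05]
 [ 4.57433494e-04 -3.08986099e-01  9.51066444e-01 -1.41926827e-01]
 [ 1.29201950e-04 -9.51066518e-01 -3.08986185e-01  7.92443526e-02]
 [ 0.00000000e+00  0.00000000e+00  0.00000000e+00  1.00000000e+00]] 71.57728855760395 -0.0337142990269842
[[[-0.0272, -0.0024, 0.0339], [-0.0, -9.26, -0.0], 0.085], [[-0.0214, -0.0024, 0.0378], [-0.0, -9.26, -0.0], 0.085], [[-0.015, -0.0024, 0.0407], [-0.0, -9.26, -0.0], 0.085], [[-0.0083, -0.0024, 0.0426], [-0.0, -9.26, -0.0], 0.085], [[-0.0013, -0.0024, 0.0434], [-0.0, -9.26, -0.0], 0.085], [[0.0057, -0.0024, 0.043], [-0.0, -9.26, -0.0], 0.085], [[0.0125, -0.0024, 0.0416], [-0.0, -9.26, -0.0], 0.085], [[0.0191, -0.0024, 0.039], [-0.0, -9.26, -0.0], 0.085], [[0.0251, -0.0024, 0.0354], [-0.0, -9.26, -0.0], 0.085], [[0.0305, -0.0024, 0.0309], [-0.0, -9.26, -0.0], 0.085], [[0.035, -0.0024, 0.0256], [-0.0, -9.26, -0.0], 0.085], [[0.0387, -0.0024, 0.0197], [-0.0, -9.26, -0.0], 0.085]]
```

Call:
carry_out(plan=[[[-0.0272, -0.0024, 0.0339], [0, -9.26, 0], 0.085], [[-0.0214, -0.0024, 0.0378], [0, -9.26, 0], 0.085], [[-0.015, -0.0024, 0.0407], [0, -9.26, 0], 0.085], [[-0.0083, -0.0024, 0.0426], [0, -9.26, 0], 0.085], [[-0.0013, -0.0024, 0.0434], [0, -9.26, 0], 0.085], [[0.0057, -0.0024, 0.043], [0, -9.26, 0], 0.085], [[0.0125, -0.0024, 0.0416], [0, -9.26, 0], 0.085], [[0.0191, -0.0024, 0.039], [0, -9.26, 0], 0.085]])

```text
time_s: 2.2
position: [0.3741, -0.2094, 0.2508]
tool_rot: [[0.995, 0.0, -0.101], [0.101, -0.0, 0.995], [0.0, -1.0, -0.0]]
ft_force: [0.7, 0.6, -0.7]
grip_width: 0.0849
```

Call:
carry_out(plan=[[[0.0251, -0.0024, 0.0354], [0, -9.26, 0], 0.085], [[0.0305, -0.0024, 0.0309], [0, -9.26, 0], 0.085], [[0.035, -0.0024, 0.0256], [0, -9.26, 0], 0.085], [[0.0387, -0.0024, 0.0197], [0, -9.26, 0], 0.085], [[0, 0, 0], [0, 0, 0], 0.05], [[0, 0, 0], [0, 0, 0], 0.05]])

```text
time_s: 2.95
position: [0.4597, -0.0602, 0.26]
tool_rot: [[0.737, -0.0, -0.675], [0.675, -0.0, 0.737], [-0.0, -1.0, 0.0]]
ft_force: [-0.2, 0.3, -0.9]
grip_width: 0.0516
```

```bash
python3 - <<'E'
from h import *
s=env.observe();print(s['time_s'],s['position'],s['q'],s['ft_force'],s['wrist_torque'])
p=snap('wrist','w1.png')
import pickle;pickle.dump((s,p),open('w1.pkl','wb'))
for t in ['spar','jig','post','stop','motor','prop_nut']:
    for d in env.outline_of(t,p)[:4]: print(t,round(d['conf'],2),np.round(d['pixel'],1),d['mask'].sum())
E
```

```text
2.95 [ 0.45966185 -0.06024524  0.26004713] [-2.21408526e+01  1.18246395e+01  8.40315540e+01 -1.41373066e-02
  8.41546803e+01 -6.46258915e+01] [-0.17897592  0.34779807 -0.90662455] [ 0.05307513 -0.01699825  0.00778012]
spar 0.63 [178.6 111.2] 5500
spar 0.62 [184.3 364.9] 2031
jig 0.89 [179.4 380.2] 20505
post 0.71 [260.9 360.3] 181
stop 0.56 [198.2 441. ] 921
motor 0.8 [224.4 294.6] 313
prop_nut 0.54 [162.9 466.6] 183
```

View pics/w1.png

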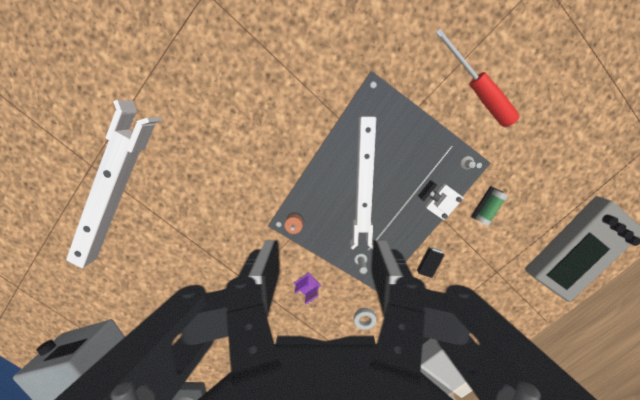

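The wrist view shows the small spar at (366,180), the post at (361,261), the stop at (440,198) and the motor at (294,224). The longer look-alike is at (111,180), on the cork. I'll enlarge to confirm and measure.

```bash
python3 - <<'E'
import cv2
a=cv2.imread('pics/w1.png')[65:290,260:500]
cv2.imwrite('pics/w1c.png',cv2.resize(a,None,fx=2.6,fy=2.6,interpolation=cv2.INTER_CUBIC))
a=cv2.imread('pics/w1.png')[215:280,320:400]
cv2.imwrite('pics/w1d.png',cv2.resize(a,None,fx=8,fy=8,interpolation=cv2.INTER_CUBIC))
E
```

```text
(no output)
```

View pics/w1c.png

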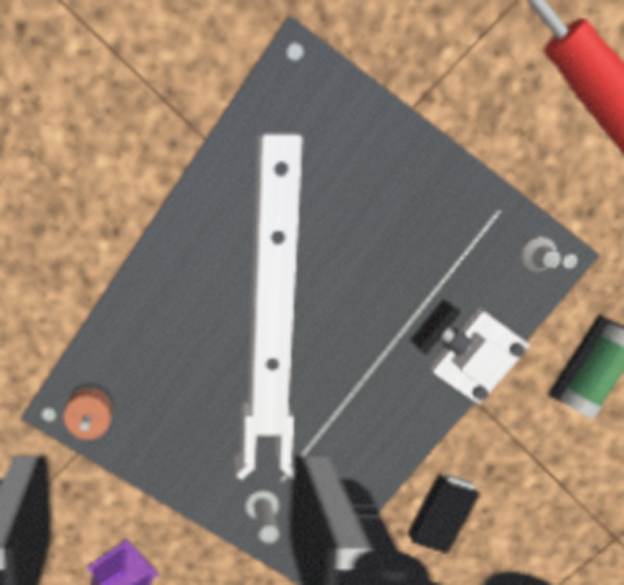

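View pics/w1d.png

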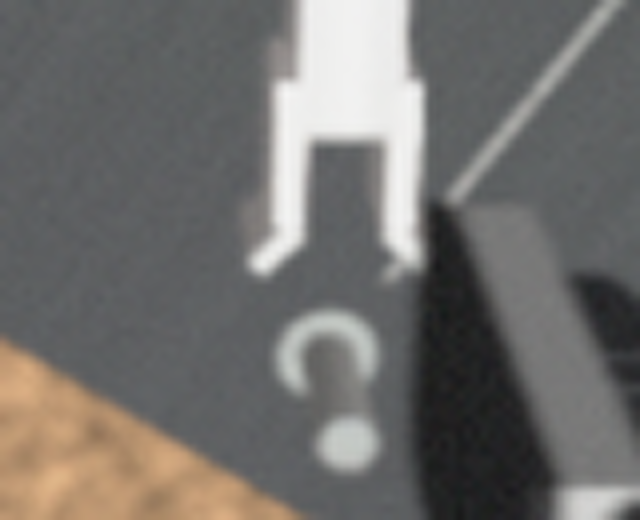

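```bash
python3 - <<'E'
from h import *
import pickle
s,p=pickle.load(open('w1.pkl','rb'))
U=lambda uv,z:unproj(p,uv,z,s)
print('post top',U([[363.5,270.6]],.040),'foot',U([[361,259.4]],.007))
c=U([[371.5,71.5],[490,163.8],[268.5,225.4]],.006);print(c,np.linalg.norm(c[1]-c[0]),np.linalg.norm(c[2]-c[0]))
d=c[0]-c[2] # left -> top ; is it x direction?
print('jig ang',np.degrees(np.arctan2(*d[[1,0]])),np.degrees(np.arctan2(*(c[0]-c[1])[[1,0]])))
l=U([[452.3,146.2],[376.5,240]],.0062);dl=l[0]-l[1];print('line',l,np.degrees(np.arctan2(dl[1],dl[0])))
e=U([[368.5,117.3],[363.4,232.2],[352.75,248.5]],.028);v=e[0]-e[1];print('spar',e,np.linalg.norm(v),np.degrees(np.arctan2(v[1],v[0])))
v/=np.linalg.norm(v);print('fork ctr',e[1]-.0065*v,e[0]-.171*v)
print('stop pad',U([[260+437/2.6,65+327/2.6]],.027))
print('motor',U([[260+88/2.6,65+410/2.6]],.03),'nut',U([[260+545/2.6,65+255/2.6]],.028))
E
```

```text
post top [[ 0.60673911 -0.13521425  0.04      ]] foot [[ 0.6071883  -0.13529907  0.007     ]]
[[ 0.42048132  0.0730056   0.006     ]
 [ 0.63616328  0.1040449   0.006     ]
 [ 0.45929836 -0.1901818   0.006     ]] 0.21790398358316262 0.26603452521009846
jig ang 98.38996492042746 -171.8106553995741
line [[ 0.57514661  0.08236442  0.0062    ]
 [ 0.60109372 -0.09424884  0.0062    ]] 98.35781010952945
spar [[ 0.45602135  0.02727192  0.028     ]
 [ 0.56680191 -0.09332014  0.028     ]
 [ 0.57405226 -0.12331726  0.028     ]] 0.16375217463037556 132.57179185366925
fork ctr [ 0.57119925 -0.09810693  0.028     ] [ 0.57170516 -0.09865765  0.028     ]
stop pad [[0.58958099 0.01397615 0.027     ]]
motor [[ 0.4805959  -0.15042047  0.03      ]] nut [[0.60150246 0.07930845 0.028     ]]
```

The pieces agree:
- Jig x points at 98.4° and the white line at 98.36°.
- The post is at (0.607,-0.135) from both its top and its foot.
- The spar measures about 164 mm from slot bottom to end (164.5 nominal). Its fork centre is at (0.5714,-0.0984) and its heading is 132.6°, so it is swung out 34°.

It is the 192 mm one on the plate, so the smallest. Next I go to the grip.

Call:
carry_out(plan=[[[0.0141, 0.05, -0.0034], [0, 0, 0], 0.045], [[0.0141, 0.05, -0.0034], [0, 0, 0], 0.045], [[0.0141, 0.05, -0.0034], [0, 0, 0], 0.045], [[0.0141, 0.05, -0.0034], [0, 0, 0], 0.045], [[0, 0.025, 0], [0, 0, 0], 0.045], [[0, 0.012, 0], [0, 0, 0], 0.045], [[0, 0.006, 0], [0, 0, 0], 0.045], [[0, 0.005, 0], [0, 0, 0], 0.045]], force=30)

```text
time_s: 4.3
position: [0.511, -0.0322, 0.0127]
tool_rot: [[0.737, 0.002, -0.676], [0.676, -0.0, 0.737], [0.001, -1.0, -0.001]]
ft_force: [-0.5, 0.1, 0.2]
grip_width: 0.0451
```

```bash
python3 - <<'E'
from h import *
s=env.observe();print(s['time_s'],s['position'],s['ft_force'])
p=snap('wrist','w2.png')
P=proj(p,[[.5105,-.0321,.028]],s);print(P)
E
```

```text
4.3 [ 0.51104105 -0.03218739  0.01271707] [-0.48898443  0.12742087  0.18759795]
[[324.43794529 265.81704287]]
```

View pics/w2.png

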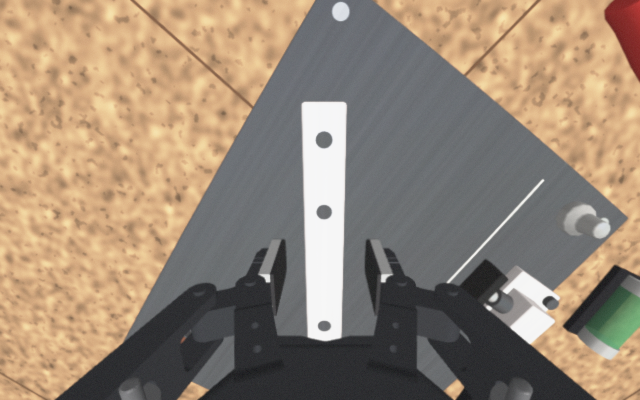

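The bar sits centred between the pads (bar at column 324, pads at columns 272 and 377). I lower 2 mm more and close.

Call:
carry_out(plan=[[[0, 0.002, 0], [0, 0, 0], 0.045], [[0, 0, 0], [0, 0, 0], 0.015], [[0, 0, 0], [0, 0, 0], 0.015], [[0, 0, 0], [0, 0, 0], 0.015], [[0, 0, 0], [0, 0, 0], 0.015], [[0, 0, 0], [0, 0, 0], 0.015]], force=30)

```text
time_s: 5.1
position: [0.5108, -0.032, 0.0105]
tool_rot: [[0.737, 0.001, -0.676], [0.676, -0.0, 0.737], [0.0, -1.0, -0.001]]
ft_force: [0.0, -0.4, 5.1]
grip_width: 0.0191
```

Call:
carry_out(plan=[[[0.0011, -0.0005, 0], [0, 0, 0], 0.015], [[0, 0, -0.006], [0, 0, 0], 0.015], [[0, 0, -0.008], [0, 0, 0], 0.015], [[0, 0, -0.008], [0, 0, 0], 0.015], [[0, 0, -0.004], [0, 0, 0], 0.015]])

```text
time_s: 5.72
position: [0.5294, -0.0509, 0.0105]
tool_rot: [[0.737, 0.0, -0.676], [0.676, -0.0, 0.737], [0.0, -1.0, -0.0]]
ft_force: [0.1, -0.9, -0.5]
grip_width: 0.019
```

```bash
python3 - <<'E'
from h import *
s=env.observe();print(s['time_s'],s['position'],s['ft_force'])
a=snap('scene')['image'][200:300,220:420,::-1];cv2.imwrite('pics/s2.png',cv2.resize(a,None,fx=4,fy=4,interpolation=cv2.INTER_CUBIC))
a=snap('top')['image'][90:240,250:450,::-1];cv2.imwrite('pics/t2.png',cv2.resize(a,None,fx=4,fy=4,interpolation=cv2.INTER_CUBIC))
E
```

```text
5.725 [ 0.52941119 -0.05090505  0.01048604] [ 0.07658302 -0.85887344 -0.47923717]
```

View pics/s2.png

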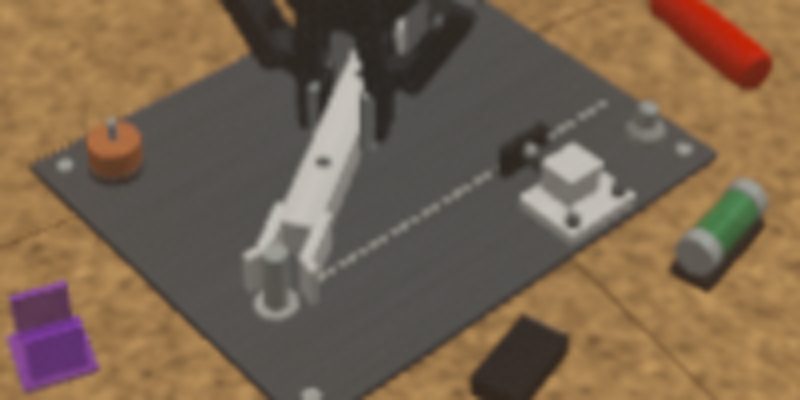

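View pics/t2.png

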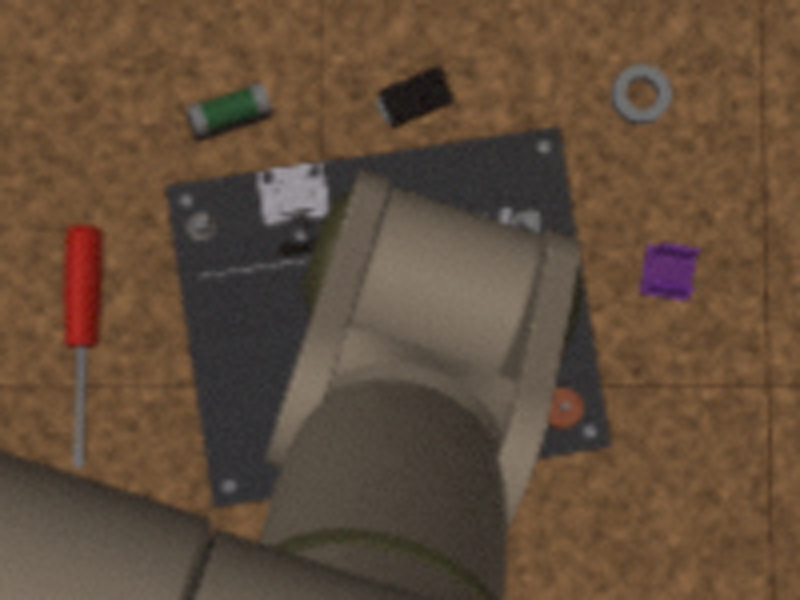

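In the scene crop the prongs straddle the post evenly, with the post at (275,275) between prongs at (250,265) and (315,265). About 25 mm remains.

Call:
carry_out(plan=[[[0, 0, -0.004], [0, 0, 0], 0.015], [[0, 0, -0.004], [0, 0, 0], 0.015], [[0, 0, -0.004], [0, 0, 0], 0.015], [[0, 0, -0.004], [0, 0, 0], 0.015]])

```text
time_s: 6.32
position: [0.54, -0.0623, 0.0106]
tool_rot: [[0.737, -0.0, -0.676], [0.676, 0.0, 0.737], [-0.0, -1.0, 0.0]]
ft_force: [0.3, -0.1, -1.4]
grip_width: 0.0192
```

Call:
carry_out(plan=[[[0, 0, -0.003], [0, 0, 0], 0.015], [[0, 0, -0.002], [0, 0, 0], 0.015]])

```text
time_s: 6.58
position: [0.5433, -0.0659, 0.0106]
tool_rot: [[0.737, -0.0, -0.676], [0.676, 0.0, 0.737], [-0.0, -1.0, 0.0]]
ft_force: [0.3, -0.4, -1.3]
grip_width: 0.0192
```

Call:
carry_out(plan=[[[0, 0, -0.001], [0, 0, 0], 0.015], [[0, 0, -0.001], [0, 0, 0], 0.015]])

```text
time_s: 6.82
position: [0.5445, -0.0673, 0.0106]
tool_rot: [[0.737, -0.0, -0.676], [0.676, 0.0, 0.737], [-0.0, -1.0, 0.0]]
ft_force: [0.3, 0.2, -1.4]
grip_width: 0.0192
```

Call:
carry_out(plan=[[[0, 0, -0.0007], [0, 0, 0], 0.015], [[0, 0, 0], [0, 0, 0], 0.015]])

```text
time_s: 7.08
position: [0.545, -0.0678, 0.0106]
tool_rot: [[0.737, -0.0, -0.676], [0.676, 0.0, 0.737], [0.0, -1.0, 0.0]]
ft_force: [0.8, -0.1, -1.0]
grip_width: 0.0191
```

Call:
carry_out(plan=[[[0, 0, -0.0005], [0, 0, 0], 0.015], [[0, 0, 0], [0, 0, 0], 0.015]])

```text
time_s: 7.32
position: [0.5454, -0.0682, 0.0107]
tool_rot: [[0.737, 0.0, -0.676], [0.676, -0.0, 0.737], [0.0, -1.0, -0.0]]
ft_force: [0.6, 0.3, -1.4]
grip_width: 0.0192
```

Call:
carry_out(plan=[[[0, 0, -0.0005], [0, 0, 0], 0.015], [[0, 0, 0], [0, 0, 0], 0.015]])

```text
time_s: 7.58
position: [0.5457, -0.0685, 0.0106]
tool_rot: [[0.737, 0.0, -0.676], [0.676, -0.0, 0.737], [0.0, -1.0, -0.0]]
ft_force: [0.9, -0.7, -0.4]
grip_width: 0.019
```

Call:
carry_out(plan=[[[0, 0, -0.0005], [0, 0, 0], 0.015], [[0, 0, 0], [0, 0, 0], 0.015]])

```text
time_s: 7.82
position: [0.5461, -0.0689, 0.0106]
tool_rot: [[0.737, 0.0, -0.676], [0.676, -0.0, 0.737], [0.0, -1.0, -0.0]]
ft_force: [0.2, -0.1, -1.2]
grip_width: 0.0189
```

Call:
carry_out(plan=[[[0, 0, -0.0005], [0, 0, 0], 0.015], [[0, 0, 0], [0, 0, 0], 0.015]])

```text
time_s: 8.07
position: [0.5464, -0.0693, 0.0106]
tool_rot: [[0.737, -0.0, -0.676], [0.676, 0.0, 0.737], [-0.0, -1.0, 0.0]]
ft_force: [1.1, -0.1, -0.8]
grip_width: 0.0192
```

Not yet touching; the prediction is good to about 2 mm. I continue in 0.5 mm feels.

Call:
carry_out(plan=[[[0, 0, -0.0005], [0, 0, 0], 0.015], [[0, 0, 0], [0, 0, 0], 0.015]])

```text
time_s: 8.32
position: [0.5464, -0.0694, 0.0105]
tool_rot: [[0.737, -0.001, -0.676], [0.676, 0.0, 0.737], [-0.0, -1.0, 0.001]]
ft_force: [-2.3, 1.2, -0.5]
grip_width: 0.0191
```

Call:
carry_out(plan=[[[0, 0, -0.0004], [0, 0, 0], 0.015], [[0, 0, 0], [0, 0, 0], 0.015]])

```text
time_s: 8.57
position: [0.5464, -0.0694, 0.0105]
tool_rot: [[0.737, -0.001, -0.676], [0.676, 0.001, 0.737], [-0.0, -1.0, 0.002]]
ft_force: [-2.8, 3.6, 0.6]
grip_width: 0.0194
```

Call:
carry_out(plan=[[[0, 0, -0.0004], [0, 0, 0], 0.015], [[0, 0, 0], [0, 0, 0], 0.015]])

```text
time_s: 8.82
position: [0.5464, -0.0694, 0.0105]
tool_rot: [[0.737, -0.002, -0.676], [0.676, 0.001, 0.737], [-0.001, -1.0, 0.002]]
ft_force: [-4.4, 5.9, 2.3]
grip_width: 0.0192
```

Fork home: it stalled at (0.5464,-0.0694) with about 7 N on the slot bottom. That is 89.4 mm from the post estimate, and 90 mm was expected. I relieve the press and pivot about the post in steps.

Call:
carry_out(plan=[[[0, 0, 0.001], [0, 0, 0], 0.015], [[0.0045, 0, -0.0001], [0, 2.9, 0], 0.015], [[0.0045, 0, -0.0001], [0, 2.9, 0], 0.015], [[0.0045, 0, -0.0001], [0, 2.9, 0], 0.015], [[0, 0, 0], [0, 0, 0], 0.015]])

```text
time_s: 9.45
position: [0.5572, -0.0611, 0.0105]
tool_rot: [[0.83, -0.0, -0.557], [0.557, -0.0, 0.83], [-0.0, -1.0, 0.0]]
ft_force: [-1.4, 1.4, -0.2]
grip_width: 0.0196
```

Call:
carry_out(plan=[[[0.0045, 0, -0.0001], [0, 2.9, 0], 0.015], [[0.0045, 0, -0.0001], [0, 2.9, 0], 0.015], [[0.0045, 0, -0.0001], [0, 2.9, 0], 0.015], [[0, 0, 0], [0, 0, 0], 0.015]])

```text
time_s: 9.95
position: [0.5689, -0.0545, 0.0106]
tool_rot: [[0.905, 0.0, -0.426], [0.426, -0.0, 0.905], [0.0, -1.0, -0.0]]
ft_force: [-0.0, 1.7, -1.9]
grip_width: 0.0192
```

```bash
python3 - <<'E'
from h import *
s=env.observe();print(s['time_s'],s['position'],s['ft_force'],s['wrist_torque'])
P=np.array([.607,-.1352]);d=np.array(s['position'])[:2]-P;print(np.hypot(*d),np.degrees(np.arctan2(d[1],d[0])),np.degrees(np.arctan2(s['tool_rot'][1][0],s['tool_rot'][0][0])))
a=snap('scene')['image'][200:300,220:420,::-1];cv2.imwrite('pics/s3.png',cv2.resize(a,None,fx=4,fy=4,interpolation=cv2.INTER_CUBIC))
E
```

```text
9.95 [ 0.56892601 -0.05450094  0.01057678] [-0.03730785  1.68085102 -1.91407147] [ 0.29540741  0.19194227 -0.03514342]
0.08922985829267109 115.258040699713 25.22131399136674
```

View pics/s3.png

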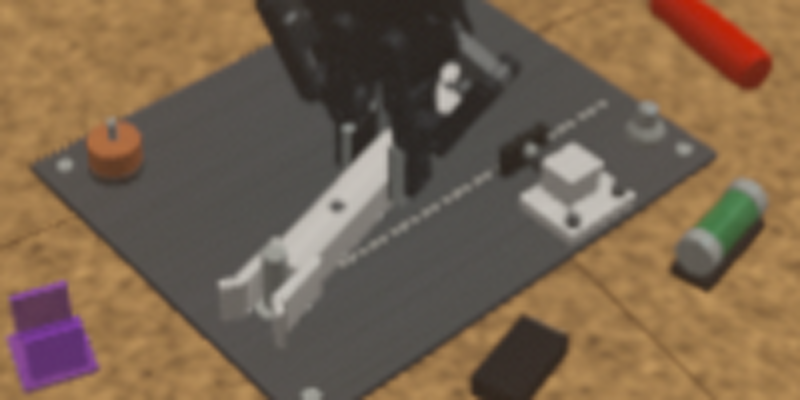

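The fork is home around the post (crop (272,270)) and pivoting cleanly with low forces. I pivot on to about 5° shy of the line.

Call:
carry_out(plan=[[[0.0045, 0, -0.0001], [0, 2.9, 0], 0.015], [[0.0045, 0, -0.0001], [0, 2.9, 0], 0.015], [[0.0045, 0, -0.0001], [0, 2.9, 0], 0.015], [[0.0045, 0, -0.0001], [0, 2.9, 0], 0.015], [[0, 0, 0], [0, 0, 0], 0.015]])

```text
time_s: 10.62
position: [0.586, -0.0486, 0.0106]
tool_rot: [[0.972, 0.001, -0.236], [0.236, -0.0, 0.972], [0.0, -1.0, -0.0]]
ft_force: [-0.4, 1.2, -1.2]
grip_width: 0.0195
```

Call:
carry_out(plan=[[[0, 0, 0], [0, 0, 0], 0.04], [[0, 0, 0], [0, 0, 0], 0.04], [[0, 0, 0], [0, 0, 0], 0.04], [[0, -0.01, 0], [0, 0, 0], 0.04], [[0, -0.04, 0], [0, 0, 0], 0.04], [[-0.0225, 0, 0.0305], [0, 0, 0], 0.0], [[-0.0225, 0, 0.0305], [0, 0, 0], 0.0], [[0, 0, 0], [0, 0, 0], 0.0]])

```text
time_s: 11.62
position: [0.5263, 0.0017, 0.0615]
tool_rot: [[0.972, -0.001, -0.236], [0.236, 0.0, 0.972], [-0.001, -1.0, 0.0]]
ft_force: [0.9, 0.1, -0.2]
grip_width: -0.0001
```

```bash
python3 - <<'E'
from h import *
import pickle
s=env.observe();print(s['time_s'],s['position'],s['ft_force'],s['grip_width'])
p=snap('wrist','w4.png');pickle.dump((s,p),open('w4.pkl','wb'))
a=snap('scene')['image'][200:300,220:420,::-1];cv2.imwrite('pics/s4.png',cv2.resize(a,None,fx=4,fy=4,interpolation=cv2.INTER_CUBIC))
E
```

```text
11.625 [0.52627666 0.00170735 0.06149652] [ 0.94830497  0.07354172 -0.21380002] -0.00013217926826194056
```

View pics/w4.png

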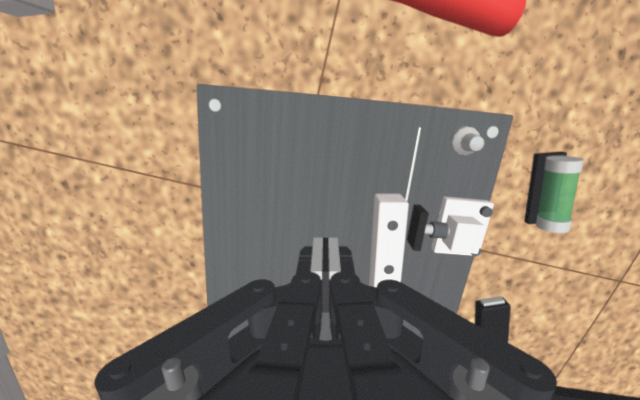

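View pics/s4.png

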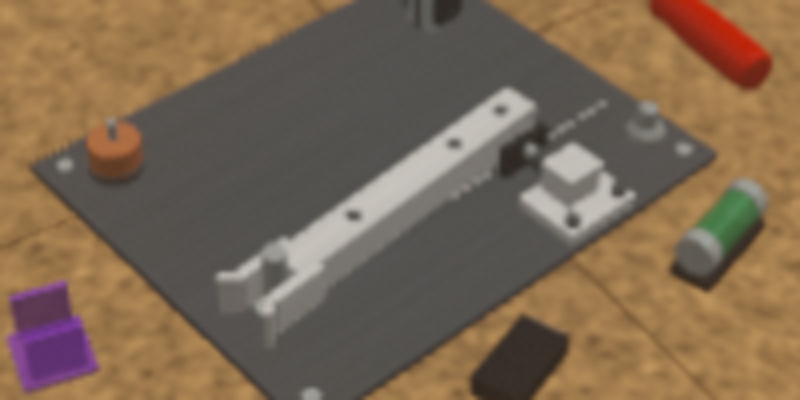

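Fork home on the post, the bar is about 5° off line, and its plain end is just short of the pad (wrist: bar at (390,230), pad at (418,227)). Next the shut fingers go down on the +y side at 150 mm, square to the line.

Call:
carry_out(plan=[[[0, 0.025, 0.0014], [0, 2.6, 0], 0.0], [[0, 0.018, 0.0014], [0, 2.6, 0], 0.0], [[0, 0.006, 0], [0, 0, 0], 0.0], [[0.004, 0, 0], [0, 0, 0], 0.0], [[0.004, 0, 0], [0, 0, 0], 0.0], [[0.002, 0, 0], [0, 0, 0], 0.0], [[0, 0, 0], [0, 0, 0], 0.0]])

```text
time_s: 12.6
position: [0.5374, 0.0045, 0.0119]
tool_rot: [[0.989, 0.001, -0.145], [0.145, -0.0, 0.989], [0.001, -1.0, -0.0]]
ft_force: [1.5, -0.2, -0.2]
grip_width: 0.0001
```

Call:
carry_out(plan=[[[0.0015, 0, 0], [0, 0, 0], 0.0], [[0.0015, 0, 0], [0, 0, 0], 0.0], [[0.0015, 0, 0], [0, 0, 0], 0.0], [[0.0015, 0, 0], [0, 0, 0], 0.0]])

```text
time_s: 13.1
position: [0.5431, 0.0054, 0.0116]
tool_rot: [[0.989, -0.0, -0.145], [0.145, 0.0, 0.989], [-0.0, -1.0, 0.0]]
ft_force: [-0.2, -0.5, -0.1]
grip_width: 0.0003
```

```bash
cat >> h.py <<'E'
def st():
    s=env.observe();P=np.array([.607,-.1352]);d=np.array(s['position'])[:2]-P;u=np.array([-.1461,.9893]);n=np.array([-.9893,-.1461])
    f=np.array(s['ft_force'])[:2];print('t',s['time_s'],'x %.4f y %.4f z %.4f'%(d@u,d@n,s['position'][2]),'Fx %.2f Fy %.2f Fz %.2f'%(f@u,f@n,s['ft_force'][2]),'yaw',np.degrees(np.arctan2(s['tool_rot'][1][0],s['tool_rot'][0][0])))
E
python3 -c "
from h import *
st()
a=snap('wrist','w5.png')"
```

```text
t 13.1 x 0.1485 y 0.0427 z 0.0116 Fx -0.51 Fy 0.24 Fz -0.12 yaw 8.337301142379042
```

View pics/w5.png

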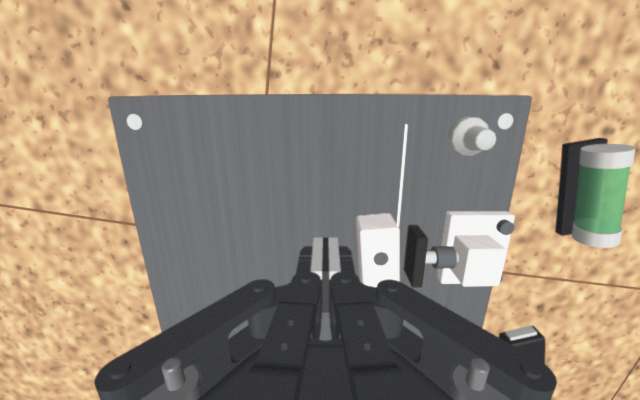

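Finger edge (353,260) nearly touches the bar (358,250); the pad is at (415,255). I push gently.

Call:
carry_out(plan=[[[0.001, 0, 0], [0, 0, 0], 0.0], [[0.001, 0, 0], [0, 0, 0], 0.0], [[0.001, 0, 0], [0, 0, 0], 0.0], [[0.001, 0, 0], [0, 0, 0], 0.0]])

```text
time_s: 13.65
position: [0.547, 0.006, 0.0116]
tool_rot: [[0.989, -0.0, -0.145], [0.145, 0.0, 0.989], [-0.0, -1.0, 0.0]]
ft_force: [0.3, 0.5, 0.3]
grip_width: 0.0001
```

Call:
carry_out(plan=[[[0.001, 0, 0], [0, 0, 0], 0.0], [[0.001, 0, 0], [0, 0, 0], 0.0], [[0.001, 0, 0], [0, 0, 0], 0.0]])

```text
time_s: 14.02
position: [0.55, 0.0064, 0.0116]
tool_rot: [[0.989, -0.0, -0.145], [0.145, 0.0, 0.989], [-0.0, -1.0, 0.0]]
ft_force: [-0.3, 1.1, -0.1]
grip_width: -0.0003
```

```bash
python3 -c "
from h import *
st()
a=snap('wrist','w6.png')"
```

```text
t 14.025 x 0.1484 y 0.0357 z 0.0116 Fx 1.19 Fy 0.17 Fz -0.05 yaw 8.33561800629518
```

View pics/w6.png

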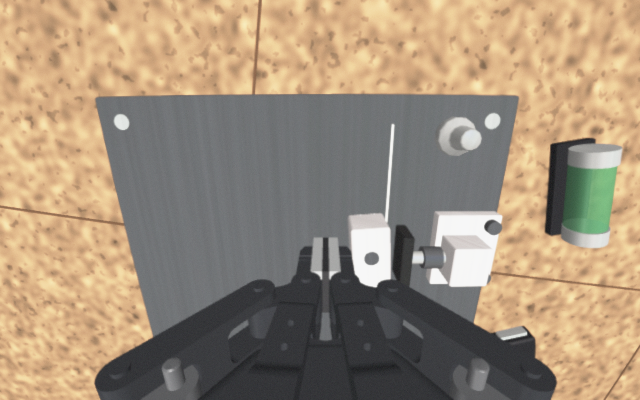

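The bar is moving with the finger; the pad gap is about 5 px (bar edge 390, pad 396), roughly 3 mm. I slow down.

Call:
carry_out(plan=[[[0.0007, 0, 0], [0, 0, 0], 0.0], [[0.0007, 0, 0], [0, 0, 0], 0.0], [[0.0006, 0, 0], [0, 0, 0], 0.0]])

```text
time_s: 14.45
position: [0.552, 0.0067, 0.0116]
tool_rot: [[0.989, -0.0, -0.145], [0.145, 0.0, 0.989], [-0.0, -1.0, 0.0]]
ft_force: [0.3, -0.4, 0.7]
grip_width: 0.0003
```

Call:
carry_out(plan=[[[0.0005, 0, 0], [0, 0, 0], 0.0], [[0.0005, 0, 0], [0, 0, 0], 0.0]])

```text
time_s: 14.7
position: [0.5529, 0.0069, 0.0116]
tool_rot: [[0.989, 0.0, -0.145], [0.145, -0.0, 0.989], [0.0, -1.0, -0.0]]
ft_force: [0.2, 0.3, 0.1]
grip_width: -0.0
```

Call:
carry_out(plan=[[[0.0005, 0, 0], [0, 0, 0], 0.0], [[0.0003, 0, 0], [0, 0, 0], 0.0]])

```text
time_s: 14.95
position: [0.5537, 0.007, 0.0116]
tool_rot: [[0.989, 0.0, -0.145], [0.145, -0.0, 0.989], [0.0, -1.0, -0.0]]
ft_force: [0.0, -0.6, 0.1]
grip_width: -0.0001
```

Call:
carry_out(plan=[[[0.0005, 0, 0], [0, 0, 0], 0.0], [[0.0003, 0, 0], [0, 0, 0], 0.0]])

```text
time_s: 15.2
position: [0.5545, 0.0071, 0.0116]
tool_rot: [[0.989, 0.0, -0.145], [0.145, -0.0, 0.989], [0.0, -1.0, -0.0]]
ft_force: [-0.3, -0.2, -0.3]
grip_width: 0.0
```

```bash
python3 -c "
from h import *
st()
a=snap('wrist','w7.png')['image'][190:310,280:460,::-1];cv2.imwrite('pics/w7c.png',cv2.resize(a,None,fx=4,fy=4,interpolation=cv2.INTER_CUBIC))
a=cv2.imread('pics/w6.png')[190:310,280:460];cv2.imwrite('pics/w6c.png',cv2.resize(a,None,fx=4,fy=4,interpolation=cv2.INTER_CUBIC))"
```

```text
t 15.2 x 0.1484 y 0.0311 z 0.0116 Fx -0.14 Fy 0.35 Fz -0.30 yaw 8.338273976237376
```

View pics/w7c.png

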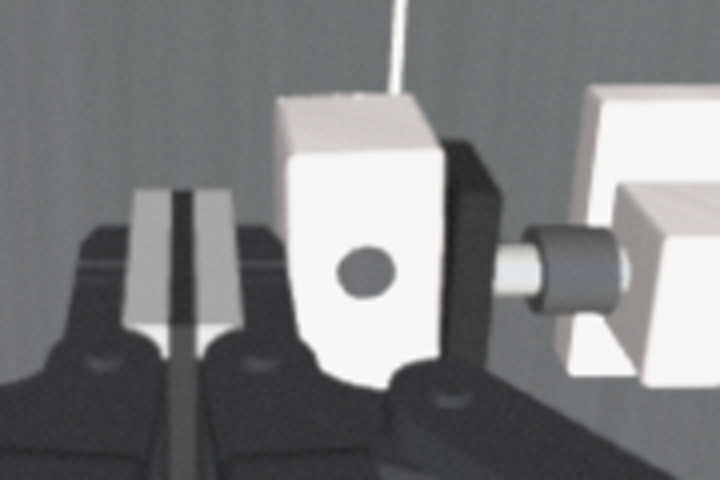

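View pics/w6c.png

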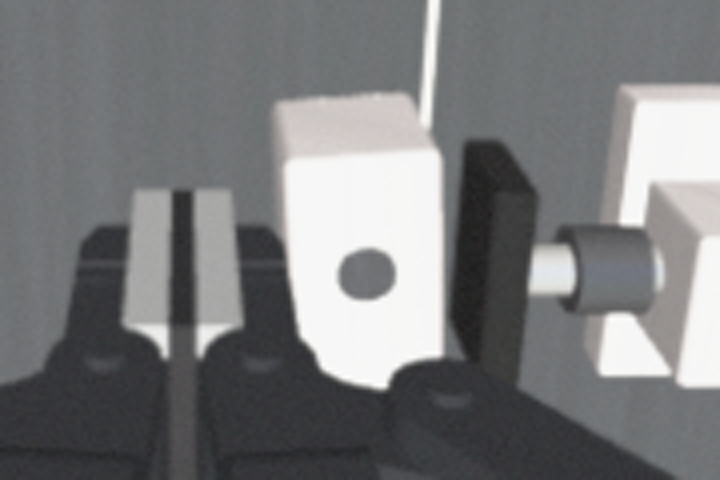

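The bar sits at the same place against the finger in both frames, so it moves with the finger. The pad is almost touching. Now fine steps.

Call:
carry_out(plan=[[[0.0005, 0, 0], [0, 0, 0], 0.0], [[0, 0, 0], [0, 0, 0], 0.0]])

```text
time_s: 15.5
position: [0.555, 0.0071, 0.0116]
tool_rot: [[0.989, 0.0, -0.145], [0.145, -0.0, 0.989], [0.0, -1.0, -0.0]]
ft_force: [-0.0, -0.6, 0.5]
grip_width: -0.0
```

Call:
carry_out(plan=[[[0.0005, 0, 0], [0, 0, 0], 0.0], [[0, 0, 0], [0, 0, 0], 0.0]])

```text
time_s: 15.75
position: [0.5554, 0.0072, 0.0116]
tool_rot: [[0.989, -0.0, -0.145], [0.145, 0.0, 0.989], [-0.0, -1.0, 0.0]]
ft_force: [0.2, 0.6, -0.5]
grip_width: 0.0
```

Call:
carry_out(plan=[[[0.0005, 0, 0], [0, 0, 0], 0.0], [[0, 0, 0], [0, 0, 0], 0.0]])

```text
time_s: 16.0
position: [0.5558, 0.0074, 0.0116]
tool_rot: [[0.989, -0.001, -0.145], [0.145, 0.0, 0.989], [-0.0, -1.0, 0.0]]
ft_force: [-1.5, -0.0, -0.1]
grip_width: 0.0001
```

Call:
carry_out(plan=[[[0.0005, 0, 0], [0, 0, 0], 0.0], [[0, 0, 0], [0, 0, 0], 0.0]])

```text
time_s: 16.25
position: [0.5562, 0.0075, 0.0115]
tool_rot: [[0.989, -0.001, -0.145], [0.145, 0.0, 0.989], [-0.001, -1.0, 0.0]]
ft_force: [-2.3, 1.0, 0.9]
grip_width: -0.0002
```

Contact with the pad is starting (-2.3 N). I load up slowly.

Call:
carry_out(plan=[[[0.0006, 0, 0], [0, 0, 0], 0.0], [[0, 0, 0], [0, 0, 0], 0.0]])

```text
time_s: 16.5
position: [0.5566, 0.0075, 0.0115]
tool_rot: [[0.989, -0.001, -0.145], [0.145, 0.0, 0.989], [-0.001, -1.0, 0.0]]
ft_force: [-5.5, 0.8, 1.5]
grip_width: 0.0001
```

Call:
carry_out(plan=[[[0.0006, 0, 0], [0, 0, 0], 0.0], [[0, 0, 0], [0, 0, 0], 0.0]])

```text
time_s: 16.75
position: [0.557, 0.0076, 0.0115]
tool_rot: [[0.989, -0.002, -0.145], [0.145, 0.0, 0.989], [-0.002, -1.0, 0.0]]
ft_force: [-6.0, -0.7, 0.8]
grip_width: 0.0002
```

Call:
carry_out(plan=[[[0.0006, 0, 0], [0, 0, 0], 0.0], [[0, 0, 0], [0, 0, 0], 0.0]])

```text
time_s: 17.0
position: [0.5574, 0.0077, 0.0115]
tool_rot: [[0.989, -0.002, -0.145], [0.145, 0.0, 0.989], [-0.002, -1.0, 0.0]]
ft_force: [-7.2, -0.6, 2.7]
grip_width: 0.0001
```

```bash
python3 -c "
from h import *
st()"
```

```text
t 17.0 x 0.1486 y 0.0282 z 0.0115 Fx 0.51 Fy 7.23 Fz 2.66 yaw 8.34809979009075
```

Call:
carry_out(plan=[[[0.0004, 0, 0], [0, 0, 0], 0.0], [[0, 0, 0], [0, 0, 0], 0.0]])

```text
time_s: 17.25
position: [0.5575, 0.0077, 0.0114]
tool_rot: [[0.989, -0.003, -0.145], [0.145, 0.0, 0.989], [-0.003, -1.0, 0.001]]
ft_force: [-8.0, -1.0, 3.4]
grip_width: 0.0002
```

Call:
carry_out(plan=[[[0, 0, 0], [0, 0, 0], 0.0], [[0, 0, 0], [0, 0, 0], 0.0]])

```text
time_s: 17.5
position: [0.5575, 0.0077, 0.0114]
tool_rot: [[0.989, -0.003, -0.145], [0.145, 0.0, 0.989], [-0.003, -1.0, 0.001]]
ft_force: [-8.5, -0.3, 3.3]
grip_width: 0.0001
```

Call:
carry_out(plan=[[[0, 0, 0], [0, 0, 0], 0.0], [[0, 0, 0], [0, 0, 0], 0.0]])

```text
time_s: 17.75
position: [0.5575, 0.0077, 0.0114]
tool_rot: [[0.989, -0.003, -0.145], [0.145, 0.0, 0.989], [-0.003, -1.0, 0.001]]
ft_force: [-8.9, -1.1, 3.4]
grip_width: -0.0001
```

```bash
python3 -c "
from h import *
st()"
```

```text
t 17.75 x 0.1486 y 0.0281 z 0.0114 Fx 0.26 Fy 9.01 Fz 3.36 yaw 8.346142439770386
```

Measured about 8.6 N, so roughly 7.2 N on the pad after friction. I add a touch and hold over a second.

Call:
carry_out(plan=[[[0.0002, 0, 0], [0, 0, 0], 0.0], [[0, 0, 0], [0, 0, 0], 0.0], [[0, 0, 0], [0, 0, 0], 0.0]])

```text
time_s: 18.12
position: [0.5576, 0.0077, 0.0114]
tool_rot: [[0.989, -0.003, -0.145], [0.145, 0.0, 0.989], [-0.003, -1.0, 0.001]]
ft_force: [-8.6, -0.5, 3.6]
grip_width: 0.0001
```

Call:
carry_out(plan=[[[0, 0, 0], [0, 0, 0], 0.0], [[0, 0, 0], [0, 0, 0], 0.0], [[0, 0, 0], [0, 0, 0], 0.0], [[0, 0, 0], [0, 0, 0], 0.0]])

```text
time_s: 18.62
position: [0.5576, 0.0077, 0.0114]
tool_rot: [[0.989, -0.003, -0.145], [0.145, 0.0, 0.989], [-0.003, -1.0, 0.001]]
ft_force: [-8.5, -0.8, 4.0]
grip_width: 0.0004
```

Call:
carry_out(plan=[[[0, 0, 0], [0, 0, 0], 0.0], [[0, 0, 0], [0, 0, 0], 0.0], [[0, 0, 0], [0, 0, 0], 0.0], [[0, 0, 0], [0, 0, 0], 0.0]])

```text
time_s: 19.12
position: [0.5576, 0.0077, 0.0114]
tool_rot: [[0.989, -0.003, -0.145], [0.145, 0.0, 0.989], [-0.003, -1.0, 0.001]]
ft_force: [-8.7, -1.0, 3.2]
grip_width: 0.0002
```

Call:
carry_out(plan=[[[0, 0, 0], [0, 0, 0], 0.0], [[0, 0, 0], [0, 0, 0], 0.0]])

```text
time_s: 19.38
position: [0.5576, 0.0077, 0.0114]
tool_rot: [[0.989, -0.003, -0.145], [0.145, 0.0, 0.989], [-0.003, -1.0, 0.001]]
ft_force: [-8.1, -0.4, 3.3]
grip_width: 0.0001
```

Held steady at 8.1–8.9 N measured for 1.5 s or more. The travel from contact × 6 N/mm agrees with about 8 N on the pad. I back off slowly, then lift clear.

Call:
carry_out(plan=[[[-0.0004, 0, 0], [0, 0, 0], 0.0], [[-0.0004, 0, 0], [0, 0, 0], 0.0], [[-0.0004, 0, 0], [0, 0, 0], 0.0], [[-0.0004, 0, 0], [0, 0, 0], 0.0], [[-0.0004, 0, 0], [0, 0, 0], 0.0], [[-0.0005, 0, 0], [0, 0, 0], 0.0], [[-0.0005, 0, 0], [0, 0, 0], 0.0], [[-0.001, 0, 0], [0, 0, 0], 0.0]])

```text
time_s: 20.38
position: [0.5556, 0.007, 0.0118]
tool_rot: [[0.989, 0.002, -0.145], [0.145, -0.0, 0.989], [0.002, -1.0, -0.001]]
ft_force: [-0.0, -0.5, 0.4]
grip_width: -0.0002
```

Call:
carry_out(plan=[[[-0.003, 0, 0], [0, 0, 0], 0.0], [[-0.01, 0, 0], [0, 0, 0], 0.0], [[-0.015, 0, 0], [0, 0, 0], 0.0], [[0, -0.03, 0], [0, 0, 0], 0.0], [[0, -0.05, 0.0], [0, 0, 0], 0.0], [[-0.02, -0.05, 0.0], [0, 0, 0], 0.0], [[-0.04, -0.05, 0.0], [0, 0, 0], 0.0], [[-0.04, -0.02, 0.0], [0, 0, 0], 0.0]])

```text
time_s: 21.38
position: [0.4283, -0.0115, 0.2127]
tool_rot: [[0.989, 0.004, -0.145], [0.145, -0.001, 0.989], [0.004, -1.0, -0.002]]
ft_force: [0.2, -1.0, 1.2]
grip_width: 0.0003
```

```bash
python3 - <<'E'
from h import *
import pickle
st()
s=env.observe();p=snap('wrist','w8.png');pickle.dump((s,p),open('w8.pkl','wb'))
a=snap('scene')['image'][200:300,220:420,::-1];cv2.imwrite('pics/s8.png',cv2.resize(a,None,fx=4,fy=4,interpolation=cv2.INTER_CUBIC))
E
```

```text
t 21.375 x 0.1484 y 0.1587 z 0.2127 Fx -0.97 Fy -0.03 Fz 1.19 yaw 8.352385549404492
```

View pics/w8.png

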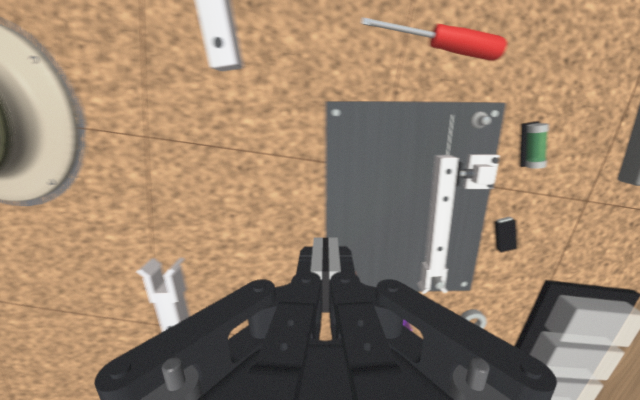

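View pics/s8.png

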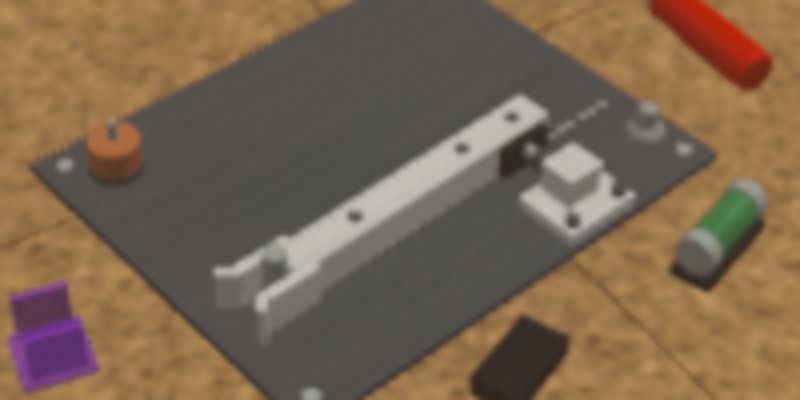

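The bar lies against the pad (scene crop (520,140)), fork on the post (270,265), other parts in place. I'll measure angle and home-ness in an enlargement.

```bash
python3 - <<'E'
from h import *
a=cv2.imread('pics/w8.png')
cv2.imwrite('pics/w8a.png',cv2.resize(a[145:210,410:500],None,fx=8,fy=8,interpolation=cv2.INTER_CUBIC))
cv2.imwrite('pics/w8b.png',cv2.resize(a[230:300,400:480],None,fx=8,fy=8,interpolation=cv2.INTER_CUBIC))
E
```

```text
(no output)
```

View pics/w8a.png

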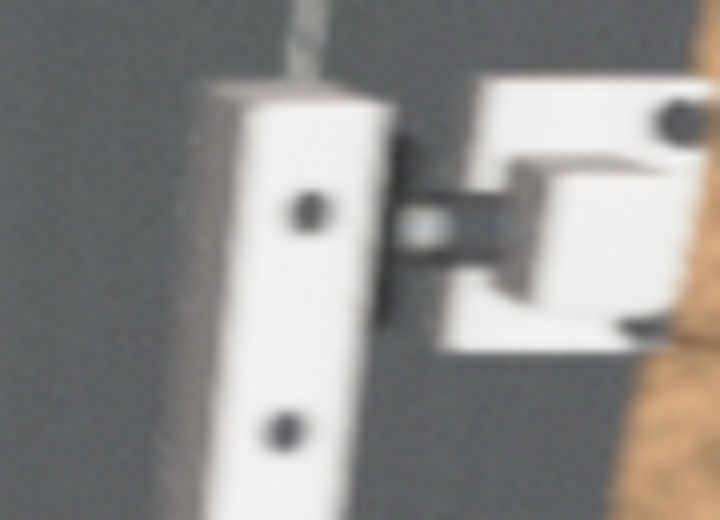

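View pics/w8b.png

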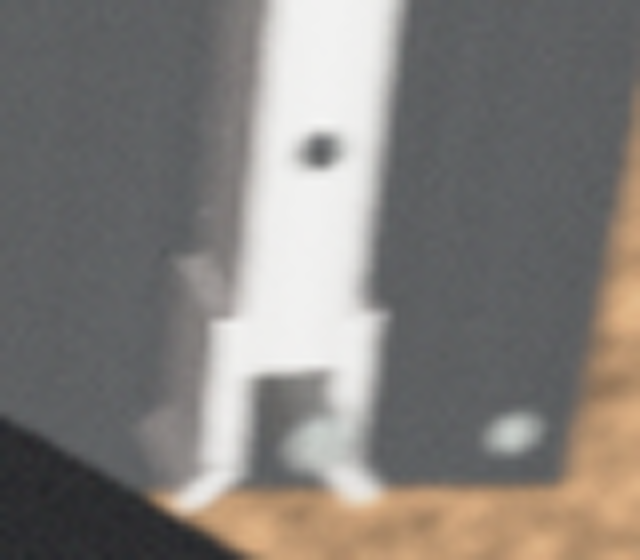

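```bash
python3 - <<'E'
from h import *
import pickle
s,p=pickle.load(open('w8.pkl','rb'))
U=lambda uv,z:unproj(p,uv,z,s)[0]
sb=U([[436.6,276.9]],.028);pt=U([[439,285]],.040);en=U([[450,158]],.028)
v=en-sb;L=np.linalg.norm(v);v/=L
l=U([[449.2,145+70/8]],.006); 
pl=U([[452,116]],.006)
ll=(pl-l)/np.linalg.norm(pl-l)
print(L,np.degrees(np.arctan2(v[1],v[0])),'line',np.degrees(np.arctan2(ll[1],ll[0])),pt,'slot bottom - post along',(sb-pt)@v,'lat',(sb-pt)@np.array([-v[1],v[0],0]),'end from post',(en-pt)@v)
E
```

```text
0.16523583454858176 100.05451344322825 line 101.68230465450772 [ 0.60218583 -0.13555208  0.04      ] slot bottom - post along 0.004580988448749598 lat -0.0008645776056499787 end from post 0.16981682299733136
```

The oblique reading agrees with home within its error: the plain end is 169.8 mm from the post (171 expected), 100° against 98.4°. One better-placed look to be sure.

Call:
carry_out(plan=[[[0.035, 0, -0.045], [0, 0, 0], 0.0], [[0.035, 0, -0.045], [0, 0, 0], 0.0], [[0.035, 0, -0.045], [0, 0, 0], 0.0], [[0.035, 0, -0.045], [0, 0, 0], 0.0], [[0, 0, 0], [0, 0, 0], 0.0], [[0, 0, 0], [0, 0, 0], 0.0]])

```text
time_s: 22.22
position: [0.5935, -0.1687, 0.2095]
tool_rot: [[0.989, -0.001, -0.145], [0.145, 0.001, 0.989], [-0.001, -1.0, 0.001]]
ft_force: [0.4, 0.6, -0.5]
grip_width: -0.0003
```

```bash
python3 - <<'E'
from h import *
import pickle
st()
s=env.observe();p=snap('wrist','w9.png');pickle.dump((s,p),open('w9.pkl','wb'))
a=cv2.imread('pics/w9.png')
X=[[.607,-.1352,.04],[.607-.1461*.171,-.1352+.9893*.171,.028]]
for i,c in enumerate(proj(p,X,s)):
    print(c);x,y=[int(v) for v in c];x0=max(x-45,0);y0=max(y-35,0);print(x0,y0)
    cv2.imwrite(f'pics/w9{i}.png',cv2.resize(a[y0:y0+70,x0:x0+90],None,fx=8,fy=8,interpolation=cv2.INTER_CUBIC))
E
```

```text
t 22.225 x -0.0311 y 0.0183 z 0.2095 Fx 0.51 Fy -0.51 Fz -0.49 yaw 8.337953663727179
[341.60597067 152.36819667]
296 117
[343.5691335  -20.62293583]
298 0
```

View pics/w9.png

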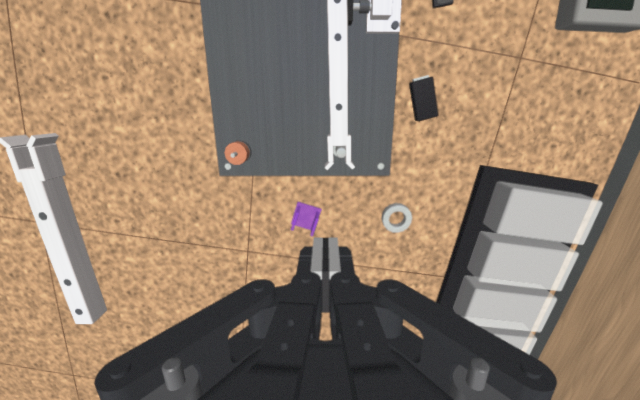

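View pics/w90.png

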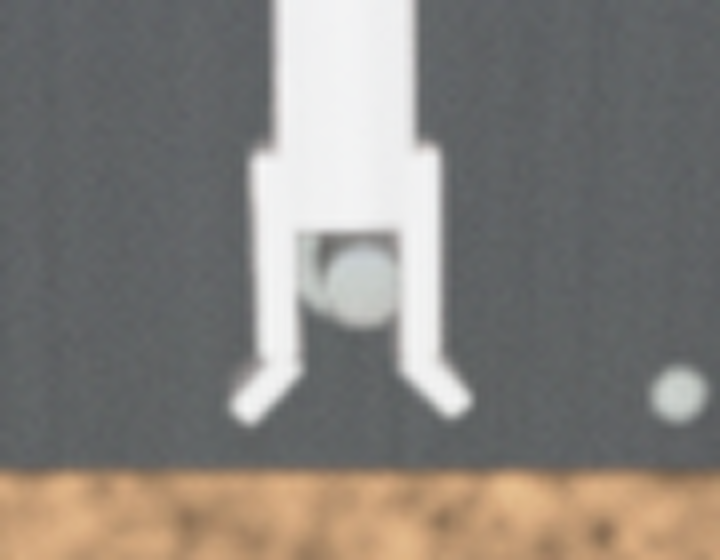

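View pics/w91.png

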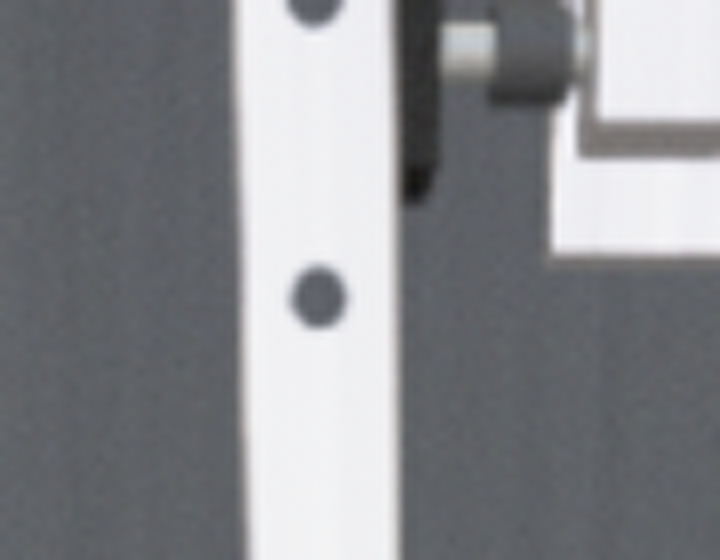

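```bash
python3 - <<'E'
from h import *
import pickle
s,p=pickle.load(open('w9.pkl','rb'))
U=lambda uv,z:unproj(p,uv,z,s)[0]
sb=U([[296+348/8,117+232/8]],.028);pt=U([[296+362/8,117+285/8]],.040);h=U([[298+314/8,0.2]],.028);h2=U([[298+319/8,297/8]],.028)
v=h-sb;v/=np.linalg.norm(v)
a,b=U([[220.5,177]],.006),U([[390,177]],.006);e=b-a
print('bar',np.degrees(np.arctan2(v[1],v[0])),np.linalg.norm(h-sb),'plate edge+90',np.degrees(np.arctan2(e[1],e[0]))+90)
print('post',pt,'slotbottom-post',(sb-pt)@v,(sb-pt)@np.array([-v[1],v[0],0]))
E
```

```text
bar 100.05125947066526 0.14718057279801833 plate edge+90 98.34058905495675
post [ 0.60665135 -0.13554318  0.04      ] slotbottom-post 0.005859215215248871 0.0013024299758777299
```

The slot bottom is 5.9 mm from the post's axis (6 mm means touching), so the fork is home. The bar lies against the pad at 1.7° from the line, within the stop's own ±2.7° setting. I hand it in.

```bash
python3 -c "
from h import *
print(env.close_job())"
```

```text
the job is handed in; nothing more can be done
None
```

The spare frame arm is on the jig with its fork home on the post and its side against the rubber stop. I handed the job in at about 22 s.

- **Which arm:** I used the 192 mm one on the plate. The two look-alikes on the cork measured about 270 mm or more.
- **Fork home:** I gripped it at spar_mid and slid the fork on while it was still swung out 34°. It stalled on the post with about 7 N.
- **Pivot:** I turned it about the post to about 5° short of the line, let go, and pushed it the rest of the way with shut fingers, square to it at about 149 mm from the post.
- **Bedding:** the measured push held at 8.1–8.9 N for about 2 s, with 9.0 N the highest reading I took. Then I backed off slowly and lifted clear.

**Last checks**
- The slot bottom is 5.9 mm from the post's axis (6 mm means touching), so the fork is home.
- The arm's side is against the pad, and the other parts in view look unmoved.
- The gripper is well clear of everything.

**Uncertain or not agreeing**
- The arm measures about 1.7° short of the white line. I take this as the stop face sitting nearer than nominal, which is within its stated ±7 mm. The pad stops it there.
- The force on the pad was not measured directly. With the stated 1–2 N of friction, a push of about 8.6 N puts roughly 7 to 8 N on it. I felt almost no sliding friction while pushing.
- An earlier oblique view put the slot bottom only 4.6 mm from the post's axis, which is impossible. I put that down to the slant of the view.

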